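# Register a board in the boring jig with the guide rod

## Task

Push the small board square and flush into the corner of the jig's two fences. Then take the long guide rod from the rack and thread it down through the bushing in the jig's overhanging arm and on through the bushed hole in the board, until its foot comes out below the board without touching the bench. Finish while still holding the rod there by its handle, upright and spanning both bushings, with the board still flush; leave the short rod and the other things on the bench alone.

Things in the scene. Friction and masses are not known exactly. Their poses are not given: they have to be found in the camera images.
- jig: Fixed plywood jig, turned up to 0.2 rad either way. Origin: on the bench (z = 0) exactly below the axis of the arm's bushing. Its flat base is 30 mm thick, x -165 to 75, y -75 to 135 mm in the jig's frame, with a 41 mm hole through it under the bushing. Far fence: inner face in the plane x = +40 mm, facing -x. Side fence: inner face in the plane y = -40 mm, facing +y.
- jig_corner (a point): The inside corner of the two fences (jig x +40, y -40 mm), at fence-top height: 50 mm above the bench, 20 mm above the base. Axes as jig.
- jig_bush (a point): Centre of the upper mouth of the bushing in the jig's arm, 101 mm above the bench: a vertical 17 mm hole, 16 mm long, 2 mm chamfer. Axes as jig. The arm is 44 mm wide (jig y +-22 mm), underside 85 mm and top 101 mm above the bench; it reaches from a post behind the far fence (jig x 70 to 110 mm, same height) over the corner to jig x = -22 mm.
- board_center (a point): Centre (half-way up) of the loose wooden board 140 (x) x 110 (y) x 28 mm, 0.25 to 0.45 kg, flat on the jig's base (top 58 mm above the bench), at first 5 to 45 mm off each fence and up to 0.2 rad out of square. Flush, its +x face lies on the far fence, its -y face on the side fence, its centre at jig x -30, y +15 mm, axes parallel to the jig's. It slides at a few newtons.
- board_hole (a point): Centre of the upper mouth of the brass-rimmed hole through the board (18 mm, 2 mm chamfer), at x +30, y -15 mm from the board's centre, so 40 mm from its +x face and 40 mm from its -y face. With the board flush it lies exactly below the arm's bushing; board top to underside of the arm is 27 mm.
- board_corner (a point): The board's own corner edge (+x, -y), half-way up the board; it belongs in the fence corner.
- rod: The long guide rod, loose, 166 mm tall, about 0.18 kg: origin at its foot, z along the rod to the handle. Steel shank 14 mm thick and 120 mm long, its lowest 12 mm tapering to 8 mm; on top a round wooden handle 26 mm thick and 46 mm tall.
- rod_grip (a point): Centre of the long rod's handle, 143 mm above its foot, where to grip it from above. At the start the rod stands upright in a hole of the rack, foot 10 mm above the bench, so this point is 153 mm above the bench.
- rod_tip (a point): Foot end of the long rod, on its axis.
- short_grip (a point): Centre of the handle of the short rod, the same handle and thickness but with a 70 mm shank, 93 mm above its foot and 103 mm above the bench in the rack. It is too short for the job: leave it.
- rack: Fixed wooden rack block 160 (x) x 60 (y) x 50 mm, origin under its centre, with two holes 16 mm wide and 40 mm deep at x -45 and +45 mm; the long and the short rod stand in them, either way round.
- offcut: Loose wooden offcut 60 x 35 x 22 mm between rack and jig; leave it. Origin under its centre.
- mallet: Loose hammer lying beyond the rack; leave it.
- driver: Loose screwdriver lying on the right of the jig; leave it.
- glue: Loose white bottle, 60 mm wide and 150 mm tall, at the far left; leave it.
- mug: Loose white mug on the right; leave it.
- dustbrush: Loose brush lying on the right; leave it.
- ferrule: Loose dark steel ring, 68 mm wide and 30 mm tall, near the robot; leave it.

How it is judged:
On the way, in this order (a step that is already met when the one before it is completed fails the run):
1. the board is flush in the fence corner, before the rod is in the arm's bushing (x of board_corner in the frame of jig above 0.037 m and y of board_corner in the frame of jig below -0.037 m and angle between the x axis of board_center and the x axis of jig, either way round below 0.025 rad and (horizontal distance between rod_tip and jig_bush above 0.03 m or height (world z) of rod_tip above 0.1 m)), for 0.2 s.
2. the rod's foot has come through the arm's bushing (height (world z) of rod_tip below 0.083 m and horizontal distance between rod_tip and jig_bush below 0.012 m and angle between rod's own z axis and vertical below 0.2 rad), for 0.05 s.
At the end, for the whole second after the job is handed in: Board flush (corner within 3 mm of both fences, square within 0.025 rad, flat); the long rod runs through the arm's bushing and the board's hole, upright within 0.08 rad, its foot at least 2 mm below the board and 2 mm above the bench, still, gripped with over 2 N (x of board_corner in the frame of jig above 0.037 m and y of board_corner in the frame of jig below -0.037 m and angle between the x axis of board_center and the x axis of jig, either way round below 0.025 rad and angle between board_center's own z axis and vertical below 0.03 rad and height (world z) of board_center below 0.048 m and height (world z) of rod_tip between 0.002 and 0.028 m and horizontal distance between rod_tip and board_hole below 0.008 m and horizontal distance between rod_grip and jig_bush below 0.01 m and angle between rod's own z axis and vertical below 0.08 rad and contact force between the fingers and rod above 2 N and linear speed of rod below 0.03 m/s); the arm keeps its last pose, push and grip.
It fails at once if the short rod is moved by more than 20 mm (distance of short_grip from where it was at the start of the episode above 0.02 m).
It fails at once if a bystander is moved by more than 25 mm (distance of any of offcut, mallet, driver, glue, mug, dustbrush, ferrule from where it was at the start of the episode above 0.025 m).
It also fails if it takes over 72 s, if anything falls off the work surface, if the arm or the gripper's body presses on something with over 40 N, if the wrist force passes 120 N, or if a joint passes its speed limit or range.

## Robot

A 6-joint arm with a two-finger parallel gripper is mounted at the origin on the work surface. World frame = base frame: x ahead of the robot, y to its left, z up, the work surface at z = 0. Lengths are in m, angles in rad, forces in N, time in s.
With the tool pointing down it reaches from about 0.375 to 0.925 m from the base axis. Payload 5.7 kg.
Tool frame: the origin (TCP) lies midway between the tips of the shut fingers; the grasp point (between the pads) lies 19 mm behind it (manip.grip_depth is the distance from the TCP to the grasp point, in m); z points along the fingers, y is the line along which they close (so a half turn about z gives the same grasp; the last joint's range is limited). The gripper opens to 85 mm and grips with 20 to 120 N. Pads are 22 mm wide; open, the fingers measure 114 mm over their backs; the gripper's body (76 mm by 85 mm) begins 54 mm behind the grasp point. The pads swing forward as they close: fully open they stand 13 mm farther back than shut.
Start: joints at [-1.291, 0.359, 1.51, -0, 1.272, -0.115], TCP at [0.231, -0.554, 0.231] pointing down, gripper open.
Joint ranges: [-2.97, 2.97], [-1.01, 2.36], [0.21, 2.38], [-0.96, 4.11], [0.2, 2.71], [-2.98, 2.98]. Speed limits (rad/s): [2.39, 2.39, 3.14, 3.14, 3.14, 3.14].

## Interface

Orientations are given as a unit quaternion [x, y, z, w].
In Python, from station import sensors, eyes, order, manip gives the robot as it stands.
- The arm moves only by the shell command python3 -m creep 'ROWS' [OPENING] [FORCE]. ROWS is JSON, a list of rows, each an object with "linear": the shift along the tool's x, y, z in m, a list of three; "rot": the turn, a rotation vector about the tool's x, y, z in degrees, a list of three. A call has 1 to 5 rows; each row shifts and turns the commanded pose from where the row before left it, along the tool's axes as they then stand; what a row does not reach is not made up. A row lasts 1/12 s, in which the tool goes at most 41.7 mm and 7.16 degrees, less where a joint would pass 70% of its speed; a pose out of reach is approached as far as the arm can. A call is refused whole if a number of a shift passes 0.0417 or a number of a turn 7.16, either way. A call with a gripper value outside its range is refused whole. OPENING is the finger opening in m, from 0 to 0.0854, set as the call begins (- or left out, the last holds). The fingers move at their own pace and stop on an object; FORCE is the grip in N (left out, the last holds). Time passes only in rows, so rows that do not move let the fingers close. It gives the time, the measured TCP pose, the force, the opening and the grip force at its end, in the units of the state.
- sensors.read_state(): the state, without advancing time (a new reading comes with each control period).
- eyes.read_camera(name): name is "side" or "top"; returns a dict with "pixels" (480x640x3 uint8, red, green, blue), "mtx" (3x3 intrinsics, pixels), "k1" (the pictures are not rectified: a ray, as slopes to the right and down, at radius r is drawn at 1 + k1 r^2 times it, then the intrinsics apply), "world_from_camera" (4x4, takes a point from camera to world coordinates). Camera axes: x right, y down, z forward; pixel columns grow to the right and rows downward; lengths in m; the calibration is good to about 2 mm. A picture is of the moment at which its call begins. There is no depth.
- order.job_done(): hands the job in; it is judged then, once.
Trained networks look in the newest picture that a camera, given by its name, has taken for a name from the list of things; names that differ only in an ending like _2 or _b are one class to them, and where a whole thing is asked for, a point or a joint stands for the part that bears it (a point fixed in the world has none). Each returns a list of dicts, best first, with "score" (0 to 1); they miss things now and then, are a little off and sometimes report something else, mostly with a low value. They report only what shows in the picture. A call takes as long as a camera call.
- eyes.masks_of(camera, target): "region" (480x640 bool, what is visible of it).
- eyes.pinpoint(camera, target): "position" ([x, y, z] in m, in world coordinates, good to about 4 mm: a listed point, or the origin of a listed thing).
The state is a dict: "clock": time; "joint_positions": joint angles; "qvel": joint speeds; "joint_efforts": joint torques, N m; "tcp_pos": TCP position; "tcp_rot": TCP orientation; "ft_force": force on the tool from outside, world axes, zero at the start; "wrist_torque": the same for the moment, N m; "finger_gap": finger opening in m; "finger_force": force on a finger pad.
Only numpy, scipy, OpenCV 4.12 (cv2) and the standard library are available. Lean on these libraries where they do the work, as an engineer would, in place of code of your own. Each camera call takes 0.05 s, during which the arm holds its last target. There are 200 camera calls.

## Working session

There is one attempt and no reset: what is moved stays moved. The work goes in short steps, Python scripts to look and compute and a shell command to move; the robot and the scene stay as the last step left them, time stands still between calls to the robot, and variables do not carry over. Pictures are saved under pics/ and viewed, at most 10 in all, crops included, and the job is handed in when it is done.

```bash
mkdir -p pics; ls; cat > h.py <<'E'
from station import sensors, eyes, order, manip
import numpy as np, cv2
from scipy.spatial.transform import Rotation as R
def cam(n): 
    c=eyes.read_camera(n); return c
def save(c,f): cv2.imwrite('pics/'+f,c['pixels'][:,:,::-1])
def ray(c,uv):
    K=np.array(c['mtx']); T=np.array(c['world_from_camera'])
    d=np.linalg.solve(K,[uv[0],uv[1],1.])[:2]; s=d.copy()
    for _ in range(20): s=d/(1+c['k1']*(s@s))
    return T[:3,3],T[:3,:3]@np.array([s[0],s[1],1])
def atz(c,uv,z):
    o,d=ray(c,uv); return o+d*(z-o[2])/d[2]
def proj(c,p):
    K=np.array(c['mtx']); T=np.array(c['world_from_camera'])
    q=T[:3,:3].T@(np.array(p)-T[:3,3]); s=q[:2]/q[2]; s=s*(1+c['k1']*(s@s))
    return (K@[s[0],s[1],1])[:2]
E
python3 - <<'E'
from h import *
np.set_printoptions(precision=4,suppress=True)
for n in ['top','side']:
    c=cam(n); save(c,n+'0.png'); print(n,c['k1'],np.array(c['world_from_camera']).tolist())
    for t in ['jig','jig_corner','jig_bush','board_center','board_hole','board_corner','rod_grip','rod_tip','short_grip','rack','offcut','ferrule','driver','mallet','glue','mug']:
        print(t,[(np.round(d['position'],4).tolist(),round(d['score'],2)) for d in eyes.pinpoint(n,t)[:2]])
s=sensors.read_state();print(s['clock'],s['tcp_rot'],s['finger_gap'],manip.grip_depth)
E
```

```text
pics
top -0.027435321715728125 [[0.018442593292424262, -0.983931600433519, 0.17759075544910516, 0.39467293353656857], [-0.9998281490545239, -0.018483700525773302, 0.001423085759350285, -0.017720493555283243], [0.0018823152911154242, -0.1775864817017533, -0.9841033982290365, 1.229170327860328], [0.0, 0.0, 0.0, 1.0]]
jig [([0.527, 0.2636, -0.0025], 0.63)]
jig_corner [([0.6475, -0.1961, 0.0471], 0.95)]
jig_bush [([0.6082, -0.1538, 0.102], 0.84), ([0.6216, 0.1219, 0.0012], 0.54)]
board_center [([0.5471, -0.1133, 0.0436], 0.71)]
board_hole [([0.5723, -0.1314, 0.0567], 0.56)]
board_corner [([0.5958, -0.179, 0.0453], 0.7), ([0.6068, -0.153, -0.0017], 0.48)]
rod_grip [([0.5685, 0.2527, 0.1488], 0.6)]
rod_tip [([0.5754, 0.2544, 0.0092], 0.8), ([0.7932, 0.2016, 0.003], 0.64)]
short_grip [([0.4813, 0.2692, 0.1013], 0.74)]
rack [([0.5285, 0.266, -0.0008], 0.66)]
offcut [([0.6222, 0.1235, 0.0017], 0.64)]
ferrule [([0.4609, -0.4944, 0.0016], 0.56), ([0.3748, 0.1056, -0.005], 0.54)]
driver [([0.5793, -0.3669, 0.0004], 0.67)]
mallet [([0.7957, 0.2004, 0.0021], 0.78)]
glue [([0.7001, 0.424, -0.0004],
[... 622 characters left out ...]
2, -0.1346, 0.0595], 0.87), ([0.6601, -0.4684, 0.0012], 0.63)]
board_corner [([0.5988, -0.1863, 0.0434], 0.81), ([0.6191, 0.1228, -0.0016], 0.38)]
rod_grip [([0.5705, 0.2556, 0.1566], 0.67), ([0.6414, -0.1964, 0.0512], 0.27)]
rod_tip [([0.5739, 0.2505, 0.0092], 0.84)]
short_grip [([0.4839, 0.2701, 0.1039], 0.7)]
rack [([0.5254, 0.26, 0.001], 0.7), ([0.7915, 0.1983, -0.0049], 0.59)]
offcut [([0.6195, 0.1211, -0.0004], 0.58)]
ferrule [([0.6079, -0.1531, 0.1], 0.68), ([0.7917, 0.198, 0.0026], 0.68)]
driver [([0.5811, -0.3603, -0.0017], 0.84)]
mallet []
glue [([0.7025, 0.4232, -0.0017], 0.9)]
mug [([0.4644, -0.4962, 0.0029], 0.56)]
1.7 [ 0.9806  0.1961 -0.     -0.0001] 0.08535829275756388 0.0187
```

View pics/top0.png

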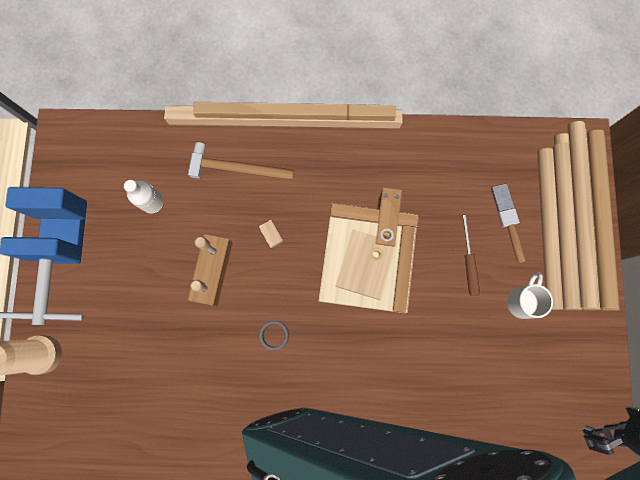

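View pics/side0.png

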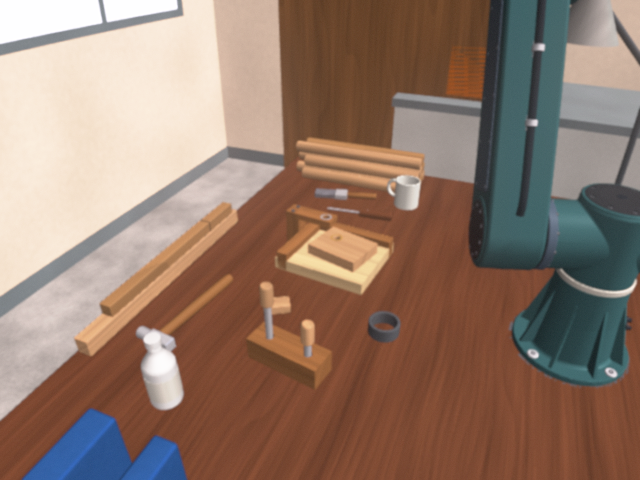

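The top view shows the jig base (corners near (333,204), (418,214), (407,313), (319,302)), the arm with its bushing at (387,235), the board around (367,263), and the rack at (209,270) with two handles at (201,243) and (196,287). In the side view the far handle at (267,295) is the tall rod. Next I'll fit the yaw from masks.

```bash
python3 - <<'E'
from h import *
np.set_printoptions(precision=4,suppress=True)
c=cam('top')
cv2.imwrite('pics/crop.png',cv2.resize(c['pixels'][170:330,300:440,::-1],None,fx=4,fy=3.75,interpolation=cv2.INTER_CUBIC)[:600,:800])
for t,z in [('jig',.03),('board_center',.058),('rack',.05)]:
    for m in eyes.masks_of('top',t)[:1]:
        r=m['region'].astype(np.uint8); cs,_=cv2.findContours(r,cv2.RETR_EXTERNAL,cv2.CHAIN_APPROX_NONE)
        k=max(cs,key=cv2.contourArea)[:,0]; P=np.array([atz(c,p.astype(float),z)[:2] for p in k])
        print(t,m['score'],r.sum(),k.min(0),k.max(0))
        h=cv2.convexHull((P*1e4).astype(np.float32)); (ce,wh,a)=cv2.minAreaRect(h)
        print(' rect',np.array(ce)/1e4,np.array(wh)/1e4,a,cv2.boxPoints((ce,wh,a))/1e4)
        q=cv2.approxPolyDP(k[:,None].astype(np.int32),4,True)[:,0]
        for p in q: print('  ',p,atz(c,p.astype(float),z)[:2])
E
```

```text
jig 0.72 6351 [319 188] [417 312]
 rect [ 0.5951 -0.122 ] [0.213  0.2978] 83.04859924316406 [[ 0.4344 -0.2097]
 [ 0.73   -0.2457]
 [ 0.7558 -0.0343]
 [ 0.4602  0.0017]]
   [399 191] [ 0.7332 -0.1939]
   [383 189] [ 0.7376 -0.1544]
   [374 209] [ 0.6865 -0.1323]
   [331 206] [ 0.692  -0.0269]
   [320 300] [ 0.4626 -0.0047]
   [406 310] [ 0.4427 -0.2084]
   [417 218] [ 0.6659 -0.2374]
   [398 210] [ 0.6851 -0.1911]
board_center 0.93 2765 [335 230] [395 298]
 rect [ 0.5459 -0.1104] [0.1134 0.1446] 72.6089859008789 [[ 0.46   -0.1429]
 [ 0.598  -0.1861]
 [ 0.6319 -0.0779]
 [ 0.4939 -0.0347]]
   [353 230] [ 0.6275 -0.0798]
   [335 285] [ 0.4963 -0.0392]
   [379 298] [ 0.4681 -0.1415]
   [395 245] [ 0.5933 -0.1793]
   [377 244] [ 0.5949 -0.1368]
   [375 236] [ 0.614  -0.1321]
rack 0.6 1751 [189 235] [232 305]
 rect [0.5278 0.2536] [0.0732 0.1605] 79.80892944335938 [[0.4423 0.2318]
 [0.6003 0.2034]
 [0.6132 0.2754]
 [0.4553 0.3038]]
   [205 235] [0.6103 0.2726]
   [217 252] [0.5699 0.2416]
   [200 252] [0.5691 0.282 ]
   [194 279] [0.5048 0.2922]
   [207 288] [0.4843 0.2603]
   [200 293] [0.4723 0.276 ]
   [192 290] [0.4789 0.2952]
   [189 299] [0.4578 0.3009]
   [216 305] [0.4452 0.237 ]
   [232 242] [0.5946 0.2072]
```

View pics/crop.png

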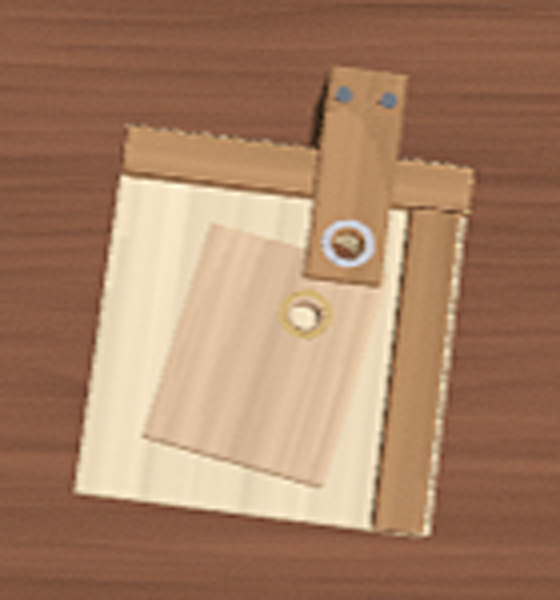

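```bash
cat >> h.py <<'E'
O=np.array([.6084,-.1543]); J=-.10
def jig(p,O=O,J=J):  # world->jig
    d=np.array(p[:2])-O; return np.array([np.cos(J)*d[0]+np.sin(J)*d[1], -np.sin(J)*d[0]+np.cos(J)*d[1]])
def wor(p,O=O,J=J): return O+np.array([np.cos(J)*p[0]-np.sin(J)*p[1], np.sin(J)*p[0]+np.cos(J)*p[1]])
def st():
    s=sensors.read_state(); r=R.from_quat(s['tcp_rot']); x=r.as_matrix()[:,0]
    print('t',round(s['clock'],2),'tcp',np.round(s['tcp_pos'],4),'psi',round(np.arctan2(x[1],x[0]),4),'jig',np.round(jig(s['tcp_pos']),4),'F',np.round(s['ft_force'],1),'gap',round(s['finger_gap'],4),'ff',np.round(s['finger_force'],1)); return s
def plan(x,y,z):
    s=st(); r=R.from_quat(s['tcp_rot']); print('tool shift',np.round(r.inv().apply(np.array([x,y,z])-s['tcp_pos']),4))
E
python3 -m creep '[{"linear":[0,0,0],"rot":[0,0,7.1]},{"linear":[0,0,0],"rot":[0,0,7.1]},{"linear":[0,0,0],"rot":[0,0,7.1]},{"linear":[0,0,0],"rot":[0,0,7.1]},{"linear":[0,0,0],"rot":[0,0,0]}]' 0.05
python3 - <<'E'
from h import *
c=cam('top')
print('bush',atz(c,(387,235.07),.101),'hole',atz(c,(300+305/4,170+314/3.75),.058))
for uv,z in [((300+75/4,170+493/3.75),.03),((300+430/4,170+536/3.75),.05),((300+125/4,170+126/3.75),.05),((300+473/4,170+170/3.75),.05)]:
  w=atz(c,uv,z);print(w,jig(w))
plan(*wor((-.175,.040)),.15)
E
```

```text
clock: 2.32
tcp_pos: [0.2308, -0.5538, 0.2313]
tcp_rot: [0.999, -0.053, -0.0, -0.0]
ft_force: [-0.5, 0.0, 0.1]
finger_gap: 0.0498
finger_force: 0.0
bush [ 0.60864849 -0.15526321  0.101     ] hole [ 0.5716488  -0.13506059  0.058     ]
[ 0.45906482 -0.00178529  0.03      ] [-0.16381519  0.13684414]
[ 0.43522938 -0.20864609  0.05      ] [-0.16687994 -0.0713628 ]
[ 0.69299823 -0.02726739  0.05      ] [0.0714935 0.1348437]
[ 0.6680125  -0.23682976  0.05      ] [ 0.06755391 -0.07616614]
t 2.37 tcp [ 0.2308 -0.5538  0.2313] psi -0.0985 jig [-0.3359 -0.4352] F [-1.2 -0.9  0.8] gap 0.05 ff 0.0
tool shift [ 0.1616 -0.475   0.0813]
```

```bash
sed -i 's/J=-.10$/J=-.107/' h.py
python3 -m creep '[{"linear":[0.0135,-0.0396,0],"rot":[0,0,0]},{"linear":[0.0135,-0.0396,0],"rot":[0,0,0]},{"linear":[0.0135,-0.0396,0],"rot":[0,0,0]},{"linear":[0.0135,-0.0396,0],"rot":[0,0,0]},{"linear":[0.0135,-0.0396,0],"rot":[0,0,0]}]' >/dev/null
python3 -m creep '[{"linear":[0.0135,-0.0396,0],"rot":[0,0,0]},{"linear":[0.0135,-0.0396,0],"rot":[0,0,0]},{"linear":[0.0135,-0.0396,0],"rot":[0,0,0]},{"linear":[0.0135,-0.0396,0],"rot":[0,0,0]},{"linear":[0.0135,-0.0396,0],"rot":[0,0,0]}]' >/dev/null
python3 -m creep '[{"linear":[0.0135,-0.0396,0.03],"rot":[0,0,0]},{"linear":[0.0135,-0.0396,0.035],"rot":[0,0,0.5]},{"linear":[0,0,0],"rot":[0,0,0]}]' >/dev/null
python3 -c "
from h import *
plan(*wor((-.175,.040)),.033)"
```

```text
t 3.45 tcp [ 0.4305 -0.1094  0.1769] psi -0.1016 jig [-0.1816  0.0256] F [-1.4  0.1  0.4] gap 0.0498 ff 0.0
tool shift [ 0.0074 -0.0138  0.144 ]
```

```bash
python3 -m creep '[{"linear":[0.003,-0.006,0.035],"rot":[0,0,0]},{"linear":[0.003,-0.006,0.035],"rot":[0,0,0]},{"linear":[0.001,-0.002,0.035],"rot":[0,0,0]},{"linear":[0,0,0.035],"rot":[0,0,0]},{"linear":[0,0,0],"rot":[0,0,0]}]' >/dev/null
python3 - <<'E'
from h import *
plan(*wor((-.111,.040)),.033)
c=cam('top'); cv2.imwrite('pics/c2.png',cv2.resize(c['pixels'][170:330,300:440,::-1],None,fx=4,fy=3.75))
E
```

```text
t 3.87 tcp [ 0.4364 -0.1007  0.0356] psi -0.1058 jig [-0.1767  0.0349] F [-1.2 -0.6 -0.2] gap 0.05 ff 0.0
tool shift [ 0.0657 -0.005   0.002 ]
```

View pics/c2.png

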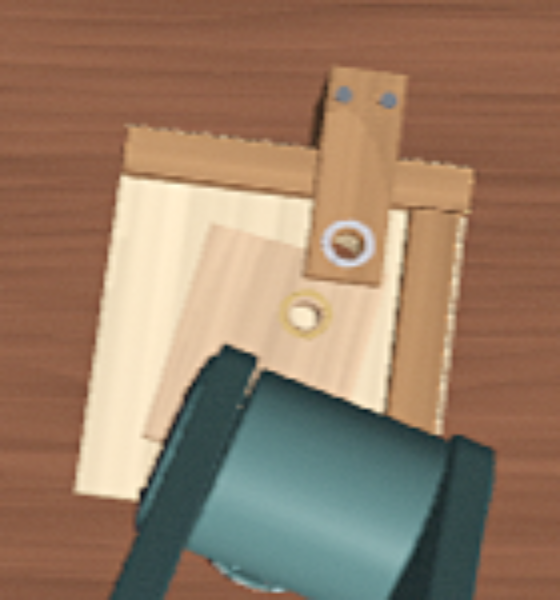

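The arm now covers the board's near edge around (250,430) in the crop. The board has not moved: the hole is still at (305,314). I'll start the +x push.

```bash
for i in 1 2; do python3 -m creep '[{"linear":[0.006,-0.0005,0],"rot":[0,0,0]},{"linear":[0.006,0,0],"rot":[0,0,0]},{"linear":[0.006,0,0],"rot":[0,0,0]},{"linear":[0.006,0,0],"rot":[0,0,0]},{"linear":[0.006,0,0],"rot":[0,0,0]}]' | grep -E "tcp_pos|force"; done
python3 -m creep '[{"linear":[0.002,0,0],"rot":[0,0,0]},{"linear":[0,0,0],"rot":[0,0,0]}]' | grep -E "tcp_pos|force"
python3 - <<'E'
from h import *
st();c=cam('top'); print(eyes.pinpoint('top','board_hole')[:1],eyes.pinpoint('top','board_center')[:1])
E
```

```text
tcp_pos: [0.4714, -0.1053, 0.0418]
ft_force: [-1.7, -1.3, 1.4]
finger_force: 0.9
tcp_pos: [0.5002, -0.1074, 0.0402]
ft_force: [-2.2, -0.0, 1.9]
finger_force: 1.2
tcp_pos: [0.5016, -0.1075, 0.04]
ft_force: [-2.2, 0.5, -0.0]
finger_force: 1.2
t 4.92 tcp [ 0.5016 -0.1075  0.04  ] psi -0.1095 jig [-0.1112  0.0351] F [-2.2  0.5 -0. ] gap 0.0499 ff 1.2
[{'position': [0.6106, -0.1214, 0.0567], 'score': 0.93}] []
```

```bash
for i in 1 2 3; do python3 -m creep '[{"linear":[0.0015,0,0.001],"rot":[0,0,0]},{"linear":[0.0015,0,0],"rot":[0,0,0]},{"linear":[0,0,0],"rot":[0,0,0]}]' | grep -E "tcp_pos|force"; done
```

```text
tcp_pos: [0.5016, -0.1073, 0.0388]
ft_force: [-8.7, -0.3, 4.9]
finger_force: 4.3
tcp_pos: [0.5017, -0.1071, 0.0375]
ft_force: [-15.2, -0.2, 9.5]
finger_force: 7.3
tcp_pos: [0.5017, -0.1067, 0.0361]
ft_force: [-20.3, -0.1, 14.0]
finger_force: 10.4
```

```bash
python3 -m creep '[{"linear":[-0.01,0,0],"rot":[0,0,0]},{"linear":[-0.01,0,0],"rot":[0,0,0]},{"linear":[0,0,-0.035],"rot":[0,0,0]},{"linear":[0,-0.02,-0.035],"rot":[0,0,0]},{"linear":[0,-0.035,-0.02],"rot":[0,0,-6]}]' >/dev/null
python3 -m creep '[{"linear":[0.006,-0.035,0],"rot":[0,0,-7]},{"linear":[0.02,-0.005,0],"rot":[0,0,-7]},{"linear":[0.02,0,0],"rot":[0,0,-7]},{"linear":[0.02,0.004,0],"rot":[0,0,-7]},{"linear":[0.015,0.01,0],"rot":[0,0,-7]}]'  >/dev/null
python3 -m creep '[{"linear":[0,0,0],"rot":[0,0,-7]},{"linear":[0,0,0],"rot":[0,0,-7]},{"linear":[0,0,0],"rot":[0,0,-7]},{"linear":[0,0,0],"rot":[0,0,-7]},{"linear":[0,0,0],"rot":[0,0,-7]}]'  >/dev/null
python3 -m creep '[{"linear":[0,0,0],"rot":[0,0,-7]},{"linear":[0,0,0],"rot":[0,0,-7]},{"linear":[0,0,0],"rot":[0,0,0]}]' >/dev/null
python3 - <<'E'
from h import *
plan(*wor((-.035,.130)),.034)
c=cam('top'); save(c,'p3.png'); cv2.imwrite('pics/c3.png',cv2.resize(c['pixels'][170:330,300:440,::-1],None,fx=4,fy=3.75))
print([(n,eyes.pinpoint('top',n)[:1]) for n in ('board_hole','board_center')])
E
```

```text
t 7.32 tcp [ 0.5808 -0.0035  0.1276] psi 1.4655 jig [-0.0435  0.147 ] F [-0.1 -0.9  0.7] gap 0.0497 ff 0.0
tool shift [-0.017   0.0083  0.0936]
[('board_hole', [{'position': [0.6115, -0.1223, 0.0593], 'score': 0.8}]), ('board_center', [{'position': [0.5827, -0.1044, 0.0441], 'score': 0.65}])]
```

View pics/c3.png

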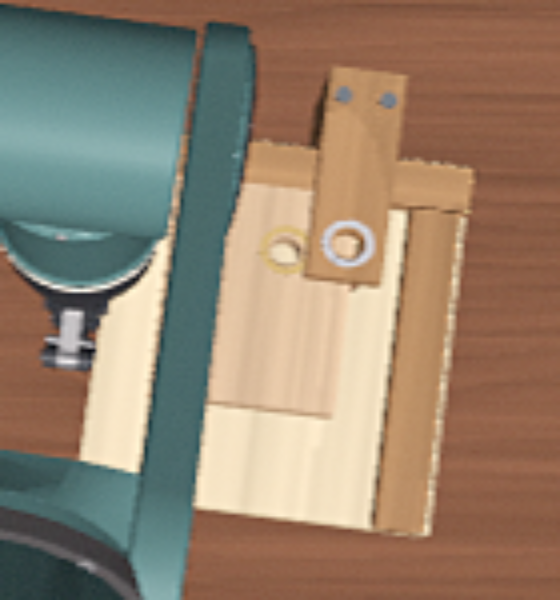

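The board is square and on the far fence, with its hole at (284,250), left of the bushing at (348,243). Now I'll descend at its +y side and push toward -y.

```bash
python3 -m creep '[{"linear":[-0.008,0.004,0.03],"rot":[0,0,0]},{"linear":[-0.007,0.004,0.032],"rot":[0,0,0]},{"linear":[0,0,0.03],"rot":[0,0,0]},{"linear":[0,0,0],"rot":[0,0,0]}]'| grep -E "tcp_pos|force"
for i in 1 2; do python3 -m creep '[{"linear":[-0.005,0,0],"rot":[0,0,0]},{"linear":[-0.005,0,0],"rot":[0,0,0]},{"linear":[-0.005,0,0],"rot":[0,0,0]},{"linear":[-0.005,0,0],"rot":[0,0,0]},{"linear":[-0.002,0,0],"rot":[0,0,0]}]' | grep -E "tcp_pos|force"; done
python3 -c "
from h import *
plan(*wor((-.035,.081)),.034)"
```

```text
tcp_pos: [0.5824, -0.0191, 0.0305]
ft_force: [-1.0, -0.2, -0.7]
finger_force: 0.0
tcp_pos: [0.5851, -0.0418, 0.0371]
ft_force: [0.8, 2.2, 1.3]
finger_force: 1.2
tcp_pos: [0.5812, -0.0637, 0.0353]
ft_force: [-0.2, 1.6, 1.0]
finger_force: 1.2
t 8.63 tcp [ 0.5812 -0.0637  0.0353] psi 1.4608 jig [-0.0367  0.0872] F [-0.2  1.6  1. ] gap 0.05 ff 1.2
tool shift [-0.0062  0.0017  0.0013]
```

```bash
python3 -m creep '[{"linear":[-0.002,0,0],"rot":[0,0,0]},{"linear":[-0.002,0,0],"rot":[0,0,0]},{"linear":[0,0,0],"rot":[0,0,0]}]' | grep -E "tcp_pos|force"
for i in 1 2 3 4; do python3 -m creep '[{"linear":[-0.0015,0,0],"rot":[0,0,0]},{"linear":[-0.0015,0,0],"rot":[0,0,0]},{"linear":[0,0,0],"rot":[0,0,0]}]' | grep -E "tcp_pos|force"; done
```

```text
tcp_pos: [0.5807, -0.0674, 0.0351]
ft_force: [0.4, -0.1, 0.5]
finger_force: 0.0
tcp_pos: [0.5813, -0.0682, 0.0352]
ft_force: [3.1, 8.5, -0.3]
finger_force: 4.9
tcp_pos: [0.5813, -0.0683, 0.0353]
ft_force: [5.1, 20.4, 1.2]
finger_force: 10.9
tcp_pos: [0.5813, -0.0683, 0.0353]
ft_force: [7.7, 34.1, 2.6]
finger_force: 17.1
tcp_pos: [0.5813, -0.0684, 0.0354]
ft_force: [11.3, 46.1, 2.8]
finger_force: 23.4
```

```bash
python3 -m creep '[{"linear":[0.01,0,0],"rot":[0,0,0]},{"linear":[0.02,0,0],"rot":[0,0,0]},{"linear":[0.01,0,-0.035],"rot":[0,0,0]},{"linear":[0.01,0,-0.04],"rot":[0,0,0]},{"linear":[0.02,0,-0.04],"rot":[0,0,0]}]' 0.0854 >/dev/null
python3 -m creep '[{"linear":[0.03,0,-0.04],"rot":[0,0,0]},{"linear":[0.035,0,-0.03],"rot":[0,0,0]},{"linear":[0.035,0,0],"rot":[0,0,0]},{"linear":[0,0,0],"rot":[0,0,0]}]' |grep -E "clock|tcp_pos"
python3 - <<'E'
from h import *
c=cam('top'); cv2.imwrite('pics/c4.png',cv2.resize(c['pixels'][170:330,300:440,::-1],None,fx=4,fy=3.75))
m=eyes.masks_of('top','board_center')[:1]
print([(n,eyes.pinpoint('top',n)[:1]) for n in ('board_hole','board_center','rod_grip','rod_tip')])
# board -x edge line fit
for q in m:
    k=max(cv2.findContours(q['region'].astype(np.uint8),cv2.RETR_EXTERNAL,cv2.CHAIN_APPROX_NONE)[0],key=cv2.contourArea)
    for p in cv2.approxPolyDP(k,3,True)[:,0]: print(p,np.round(jig(atz(c,p.astype(float),.058)),4))
c2=cam('side'); cv2.imwrite('pics/s4.png',cv2.resize(c2['pixels'][190:310,260:420,::-1],None,fx=5,fy=5))
print([(n,eyes.pinpoint('side',n)[:1]) for n in ('board_hole','board_center','board_corner','rod_grip','rod_tip')])
plan(.571,.2535,.20)
E
```

```text
clock: 10.63
tcp_pos: [0.599, 0.0857, 0.2106]
[('board_hole', [{'position': [0.6086, -0.1549, 0.0614], 'score': 0.96}]), ('board_center', [{'position': [0.5784, -0.1348, 0.0452], 'score': 0.89}]), ('rod_grip', []), ('rod_tip', [])]
[357 220] [0.0364 0.0694]
[350 277] [-0.1008  0.0701]
[395 282] [-0.0993 -0.0354]
[401 226] [ 0.035  -0.0361]
[397 227] [ 0.0314 -0.0268]
[395 244] [-0.01   -0.0263]
[386 246] [-0.0174 -0.0057]
[375 242] [-0.0111  0.0212]
[376 222] [0.0372 0.024 ]
[('board_hole', [{'position': [0.6039, -0.1554, 0.0581], 'score': 0.67}]), ('board_center', [{'position': [0.5768, -0.1385, 0.0442], 'score': 0.68}]), ('board_corner', [{'position': [0.6414, -0.1965, 0.0461], 'score': 0.61}]), ('rod_grip', [{'position': [0.5717, 0.2535, 0.1547], 'score': 0.56}]), ('rod_tip', [{'position': [0.5716, 0.2514, 0.0084], 'score': 0.8}])]
t 11.23 tcp [0.5971 0.0799 0.2078] psi 1.4604 jig [-0.0362  0.2317] F [-0.6  0.4 -0.8] gap 0.0854 ff 0.0
tool shift [ 0.1697 -0.0451  0.0078]
```

View pics/c4.png

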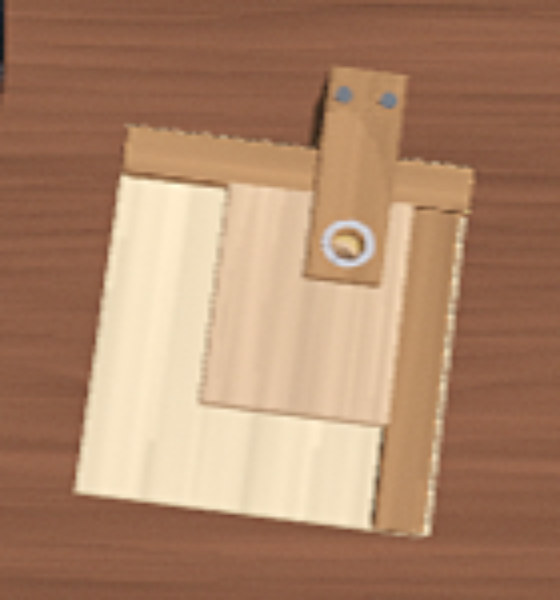

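View pics/s4.png

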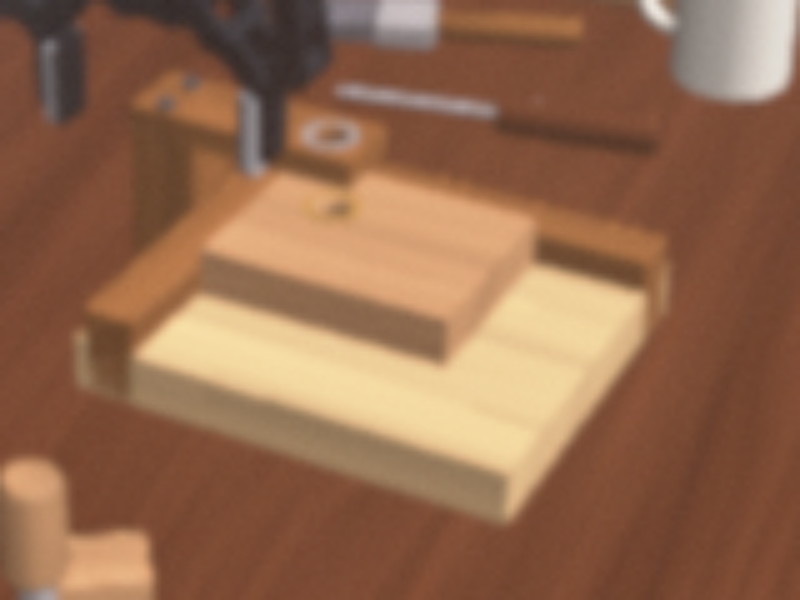

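The board sits flush in both fences: its edges meet the far fence at (230,185)-(410,205) and the side fence at (395,420), and the hole shows under the bushing at (348,243). Next is the rod.

```bash
python3 -m creep '[{"linear":[0.034,-0.009,0],"rot":[0,0,0]},{"linear":[0.034,-0.009,0],"rot":[0,0,0]},{"linear":[0.034,-0.009,0],"rot":[0,0,0]},{"linear":[0.034,-0.009,0],"rot":[0,0,0]},{"linear":[0.034,-0.009,0],"rot":[0,0,0]}]' >/dev/null
python3 -m creep '[{"linear":[0,0,0],"rot":[0,0,0]},{"linear":[0,0,0],"rot":[0,0,0]}]' >/dev/null
python3 - <<'E'
from h import *
plan(.571,.2535,.134)
c=cam('side'); save(c,'s5.png')
print([(n,eyes.pinpoint('side',n)[:1]) for n in ('rod_grip','rod_tip')])
print(proj(c,[.571,.2535,.153]))
E
```

```text
t 11.82 tcp [0.5706 0.256  0.2079] psi 1.4643 jig [-0.0814  0.4039] F [ 0.3 -0.1 -0.2] gap 0.0857 ff 0.0
tool shift [-0.0024  0.0007  0.0739]
[('rod_grip', [{'position': [0.5728, 0.2571, 0.1557], 'score': 0.83}]), ('rod_tip', [{'position': [0.5711, 0.255, 0.0106], 'score': 0.82}])]
[266.21943033 294.91037147]
```

View pics/s5.png

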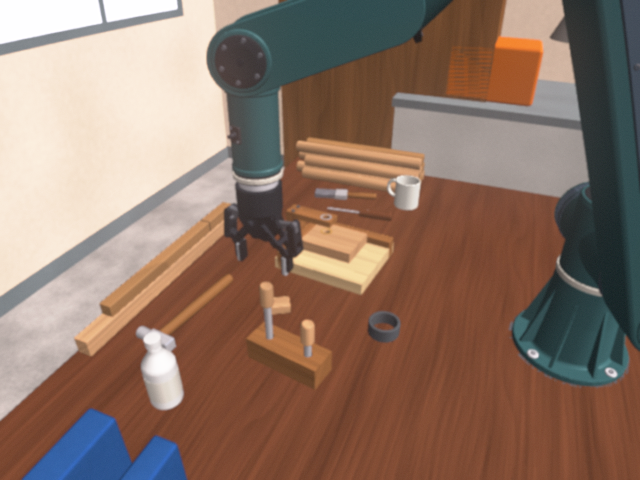

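The gripper straddles the rod handle, whose projection at (266,295) agrees with the picture. I'll descend, grip and lift.

```bash
python3 -m creep '[{"linear":[-0.001,0.0007,0.025],"rot":[0,0,0]},{"linear":[0,0,0.025],"rot":[0,0,0]},{"linear":[0,0,0.024],"rot":[0,0,0]},{"linear":[0,0,0],"rot":[0,0,0]}]' |grep -E "tcp_pos|force"
python3 -m creep '[{"linear":[0,0,0],"rot":[0,0,0]},{"linear":[0,0,0],"rot":[0,0,0]},{"linear":[0,0,0],"rot":[0,0,0]},{"linear":[0,0,0],"rot":[0,0,0]},{"linear":[0,0,0],"rot":[0,0,0]}]' 0 60 |grep -E "tcp_pos|force|gap"
python3 -m creep '[{"linear":[0,0,0],"rot":[0,0,0]},{"linear":[0,0,0],"rot":[0,0,0]},{"linear":[0,0,0],"rot":[0,0,0]},{"linear":[0,0,0],"rot":[0,0,0]},{"linear":[0,0,0],"rot":[0,0,0]}]' |grep -E "tcp_pos|force|gap"
```

```text
tcp_pos: [0.5687, 0.2505, 0.1295]
ft_force: [-1.5, -0.1, 0.7]
finger_force: 0.0
tcp_pos: [0.5725, 0.2535, 0.1355]
ft_force: [0.7, 0.3, 5.3]
finger_gap: 0.0255
finger_force: 9.8
tcp_pos: [0.5725, 0.2537, 0.1356]
ft_force: [-0.1, -0.3, 6.3]
finger_gap: 0.0249
finger_force: 58.5
```

```bash
python3 -m creep '[{"linear":[0,0,-0.012],"rot":[0,0,0]},{"linear":[0,0,-0.02],"rot":[0,0,0]},{"linear":[0,0,-0.03],"rot":[0,0,0]},{"linear":[0,0,-0.03],"rot":[0,0,0]},{"linear":[0,0,-0.03],"rot":[0,0,0]}]' |grep -E "tcp_pos|force|gap"
python3 -m creep '[{"linear":[0,0,-0.008],"rot":[0,0,0]},{"linear":[0,0,0],"rot":[0,0,0]},{"linear":[0,0,0],"rot":[0,0,0]},{"linear":[0,0,0],"rot":[0,0,0]}]' |grep -E "tcp_pos|force|gap"
python3 - <<'E'
from h import *
for n in ('side','top'):
  c=cam(n); print(n,[(q,eyes.pinpoint(n,q)[:1]) for q in ('rod_grip','rod_tip','jig_bush')])
plan(*wor((0,0)),.265)
E
```

```text
tcp_pos: [0.5709, 0.2532, 0.2577]
ft_force: [0.7, 0.5, -1.5]
finger_gap: 0.0245
finger_force: 59.5
tcp_pos: [0.5702, 0.2529, 0.262]
ft_force: [-0.4, -0.3, -2.1]
finger_gap: 0.0243
finger_force: 59.5
side [('rod_grip', [{'position': [0.5699, 0.2551, 0.2798], 'score': 0.79}]), ('rod_tip', [{'position': [0.5692, 0.2526, 0.136], 'score': 0.78}]), ('jig_bush', [{'position': [0.6083, -0.1521, 0.0991], 'score': 0.78}])]
top [('rod_grip', [{'position': [0.6086, -0.1542, -0.0004], 'score': 0.7}]), ('rod_tip', [{'position': [0.5696, 0.2531, 0.1352], 'score': 0.76}]), ('jig_bush', [{'position': [0.5678, 0.2534, 0.2793], 'score': 0.31}])]
t 14.28 tcp [0.5715 0.2532 0.2635] psi 1.4612 jig [-0.0802  0.4013] F [-0.  -0.3 -1.9] gap 0.0246 ff 59.5
tool shift [-0.401   0.0813 -0.0015]
```

```bash
python3 -m creep '[{"linear":[-0.015,0.003,0],"rot":[0,0,0]},{"linear":[-0.03,0.006,0],"rot":[0,0,0]},{"linear":[-0.034,0.007,0],"rot":[0,0,0]},{"linear":[-0.034,0.007,0],"rot":[0,0,0]},{"linear":[-0.034,0.007,0],"rot":[0,0,0]}]' >/dev/null
python3 -m creep '[{"linear":[-0.034,0.007,0],"rot":[0,0,0]},{"linear":[-0.034,0.007,0],"rot":[0,0,0]},{"linear":[-0.034,0.007,0],"rot":[0,0,0]},{"linear":[-0.034,0.007,0],"rot":[0,0,0]},{"linear":[-0.034,0.007,0],"rot":[0,0,0]}]' >/dev/null
python3 -m creep '[{"linear":[-0.034,0.007,0],"rot":[0,0,0]},{"linear":[-0.03,0.005,0],"rot":[0,0,0]},{"linear":[-0.02,0.003,0],"rot":[0,0,0]},{"linear":[0,0,0],"rot":[0,0,0]},{"linear":[0,0,0],"rot":[0,0,0]}]' |grep -E "tcp_pos|force|gap"
python3 - <<'E'
from h import *
for n in ('side','top'):
  c=cam(n); print(n,[(q,[(np.round(d['position'],4).tolist(),d['score']) for d in eyes.pinpoint(n,q)[:2]]) for q in ('rod_grip','rod_tip','jig_bush','board_hole','board_center')])
plan(.6085,-.1548,.265)
c=cam('side'); cv2.imwrite('pics/s6.png',cv2.resize(c['pixels'][120:280,230:430,::-1],None,fx=4,fy=3.75))
E
```

```text
tcp_pos: [0.6068, -0.1558, 0.2638]
ft_force: [0.6, 0.9, -0.4]
finger_gap: 0.0247
finger_force: 59.5
side [('rod_grip', [([0.6044, -0.1535, 0.2849], 0.68)]), ('rod_tip', [([0.6096, -0.1563, 0.1375], 0.78), ([0.5793, -0.3632, -0.002], 0.73)]), ('jig_bush', [([0.609, -0.1499, 0.1016], 0.74)]), ('board_hole', [([0.6007, -0.1554, 0.057], 0.8)]), ('board_center', [([0.5763, -0.1408, 0.0451], 0.75)])]
top [('rod_grip', [([0.6027, -0.1541, 0.2802], 0.47)]), ('rod_tip', [([0.6102, -0.1544, 0.1384], 0.5)]), ('jig_bush', [([0.6071, -0.1554, 0.1031], 0.72)]), ('board_hole', [([0.6044, -0.1529, 0.0607], 0.78)]), ('board_center', [([0.5809, -0.1384, 0.0457], 0.6), ([0.6061, -0.1537, 0.1404], 0.52)])]
t 16.13 tcp [ 0.6073 -0.1537  0.2641] psi 1.4617 jig [-0.0011  0.0004] F [ 0.9  0.5 -1.9] gap 0.0249 ff 59.5
tool shift [-0.0009  0.0013 -0.0009]
```

View pics/s6.png

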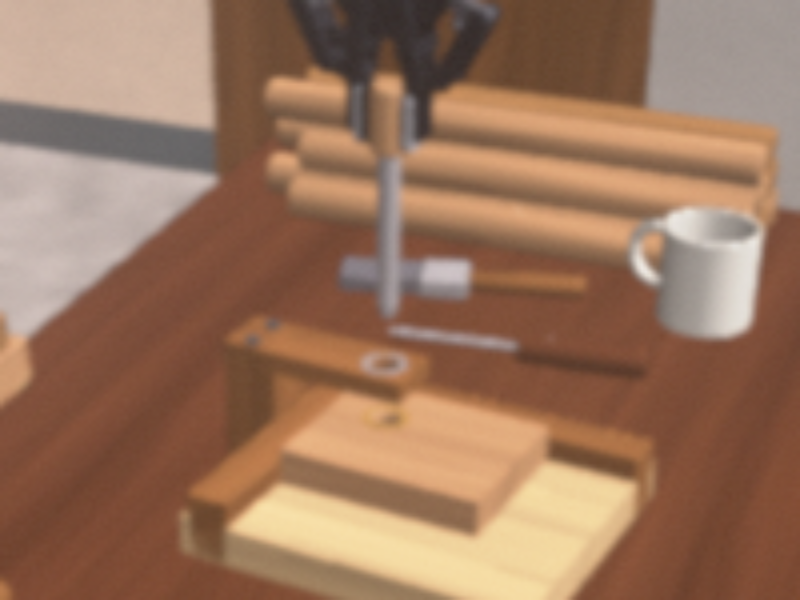

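The rod hangs upright with its foot at (390,316), straight above the bushing at (384,363). I'll descend while watching the force.

```bash
python3 -m creep '[{"linear":[0,0,0.008],"rot":[0,0,0]},{"linear":[0,0,0.008],"rot":[0,0,0]},{"linear":[0,0,0.008],"rot":[0,0,0]},{"linear":[0,0,0.006],"rot":[0,0,0]},{"linear":[0,0,0],"rot":[0,0,0]}]' |grep -E "tcp_pos|ft_force"
for i in 1 2 3; do python3 -m creep '[{"linear":[0,0,0.003],"rot":[0,0,0]},{"linear":[0,0,0.003],"rot":[0,0,0]},{"linear":[0,0,0],"rot":[0,0,0]}]' |grep -E "tcp_pos|force"; done
```

```text
tcp_pos: [0.6059, -0.1536, 0.2316]
ft_force: [1.3, 0.3, -1.4]
tcp_pos: [0.6071, -0.154, 0.2275]
ft_force: [-0.4, 0.3, -2.1]
finger_force: 59.5
tcp_pos: [0.607, -0.154, 0.2215]
ft_force: [-0.6, 0.2, -1.6]
finger_force: 59.5
tcp_pos: [0.607, -0.1539, 0.2153]
ft_force: [0.2, -0.0, -2.1]
finger_force: 59.5
```

```bash
for i in 1 2 3 4 5; do python3 -m creep '[{"linear":[0,0,0.003],"rot":[0,0,0]},{"linear":[0,0,0.003],"rot":[0,0,0]},{"linear":[0,0,0],"rot":[0,0,0]}]' |grep -E "tcp_pos|ft_force"; done
```

```text
tcp_pos: [0.6072, -0.1539, 0.2093]
ft_force: [0.2, 0.1, -1.8]
tcp_pos: [0.6072, -0.1539, 0.2033]
ft_force: [0.3, 1.0, -2.0]
tcp_pos: [0.6071, -0.1539, 0.1973]
ft_force: [0.4, 0.5, -1.8]
tcp_pos: [0.6071, -0.1539, 0.1913]
ft_force: [1.3, 0.5, -2.0]
tcp_pos: [0.6071, -0.1539, 0.1853]
ft_force: [1.2, 1.2, -3.2]
```

```bash
for i in 1 2 3; do python3 -m creep '[{"linear":[0,0,0.003],"rot":[0,0,0]},{"linear":[0,0,0.003],"rot":[0,0,0]},{"linear":[0,0,0],"rot":[0,0,0]}]' |grep -E "tcp_pos|ft_force"; done
python3 -c "
from h import *
for n in ('side','top'):
  c=cam(n); print(n,[(q,[(np.round(d['position'],4).tolist(),round(d['score'],2)) for d in eyes.pinpoint(n,q)[:1]]) for q in ('rod_grip','jig_bush','board_hole','board_center')])
st()"
```

```text
tcp_pos: [0.6071, -0.1539, 0.1793]
ft_force: [1.3, 0.3, -1.4]
tcp_pos: [0.6071, -0.1539, 0.1733]
ft_force: [1.5, 1.0, -2.6]
tcp_pos: [0.6071, -0.1539, 0.1673]
ft_force: [1.0, 1.1, -2.7]
side [('rod_grip', [([0.6075, -0.1512, 0.1872], 0.54)]), ('jig_bush', [([0.6085, -0.1522, 0.1006], 0.63)]), ('board_hole', [([0.6078, -0.1532, 0.0584], 0.67)]), ('board_center', [([0.5783, -0.1409, 0.045], 0.58)])]
top [('rod_grip', [([0.5762, -0.3648, 0.0022], 0.67)]), ('jig_bush', [([0.6074, -0.1532, 0.1025], 0.78)]), ('board_hole', [([0.6047, -0.155, 0.0592], 0.75)]), ('board_center', [([0.578, -0.1365, 0.0442], 0.71)])]
t 19.85 tcp [ 0.6072 -0.154   0.168 ] psi 1.4612 jig [-0.0013  0.0002] F [-0.1  1.6 -2.3] gap 0.0245 ff 59.4
```

```bash
for i in 1 2 3 4; do python3 -m creep '[{"linear":[0,0,0.0035],"rot":[0,0,0]},{"linear":[0,0,0.0035],"rot":[0,0,0]},{"linear":[0,0,0],"rot":[0,0,0]}]' |grep -E "tcp_pos|ft_force"; done
python3 -m creep '[{"linear":[0,0,0],"rot":[0,0,0]},{"linear":[0,0,0],"rot":[0,0,0]},{"linear":[0,0,0],"rot":[0,0,0]}]' |grep -E "tcp_pos|ft_force"
python3 -c "
from h import *
for n in ('side','top'):
  c=cam(n); print(n,[(q,[(np.round(d['position'],4).tolist(),round(d['score'],2)) for d in eyes.pinpoint(n,q)[:1]]) for q in ('rod_grip','jig_bush','board_hole','board_center','board_corner')])
  if n=='side': cv2.imwrite('pics/s7.png',cv2.resize(c['pixels'][140:300,230:430,::-1],None,fx=4,fy=3.75))
st()"
```

```text
tcp_pos: [0.6071, -0.154, 0.1603]
ft_force: [1.4, 1.4, -2.8]
tcp_pos: [0.6071, -0.1539, 0.1532]
ft_force: [0.9, 0.4, -2.7]
tcp_pos: [0.6071, -0.1539, 0.1462]
ft_force: [2.3, 1.6, -2.8]
tcp_pos: [0.6071, -0.1539, 0.1392]
ft_force: [2.2, 1.5, -3.0]
tcp_pos: [0.6071, -0.154, 0.1399]
ft_force: [-0.3, 1.7, -2.1]
side [('rod_grip', [([0.6041, -0.1516, 0.1578], 0.52)]), ('jig_bush', [([0.6073, -0.1538, 0.1005], 0.93)]), ('board_hole', [([0.6059, -0.1553, 0.0619], 0.69)]), ('board_center', [([0.5771, -0.1409, 0.0478], 0.86)]), ('board_corner', [([0.6415, -0.1979, 0.0454], 0.63)])]
top [('rod_grip', [([0.5777, -0.1364, 0.0437], 0.17)]), ('jig_bush', [([0.6062, -0.1543, 0.1019], 0.74)]), ('board_hole', [([0.6065, -0.1496, 0.0603], 0.9)]), ('board_center', [([0.5791, -0.1374, 0.0454], 0.55)]), ('board_corner', [])]
t 21.7 tcp [ 0.6072 -0.154   0.14  ] psi 1.4612 jig [-0.0013  0.0002] F [ 0.4  1.1 -2.3] gap 0.025 ff 59.4
```

View pics/s7.png

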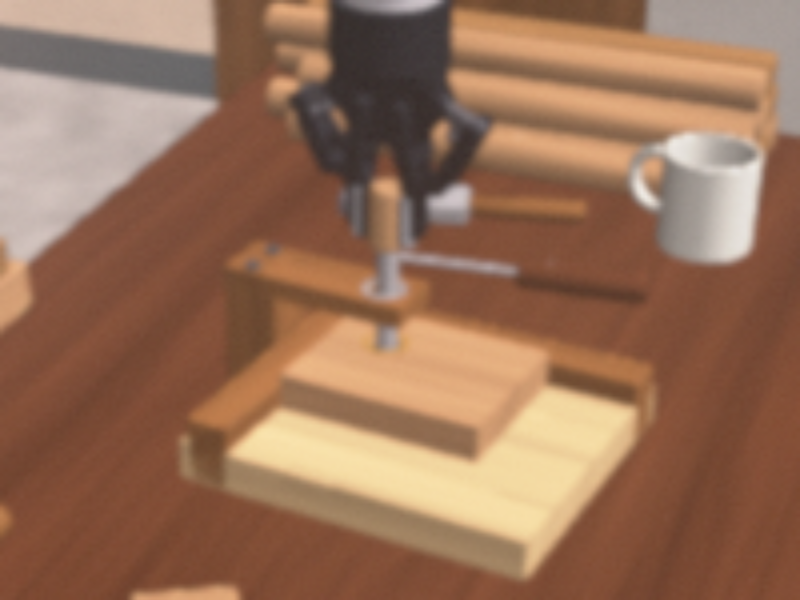

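The rod passes through the bushing at (384,288) and into the board's hole at (386,342). The grip height of 0.158 m puts the foot about 15 mm above the bench, and the board is still flush.

```bash
python3 -c "
from h import *
print(order.job_done())"
```

```text
the job is handed in; nothing more can be done
None
```

I handed the job in at about 22 s of the 72 s limit: the board is flush in the fence corner and the long rod is held upright through both bushings, its foot about 15 mm above the bench. The hand-in returned no verdict.

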